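Set the coolant tap and hold the tube block in the corner of the chill plate

ROBOT

A 6-joint arm with a two-finger parallel gripper is mounted at the origin on a cart in front of the work surface, level with it; the furniture and walls round the work are solid. World frame = base frame: x ahead of the robot, y to its left, z up, the work surface at z = 0. Lengths are in m, angles in rad, forces in N, time in s.
With the tool pointing down it reaches from about 0.4 to 0.925 m from the base axis. Payload 12.5 kg.
Tool frame: the origin (TCP) lies where the fingers leave the gripper's body, on its centre line; the fingertips stand 78 mm ahead of it and the grasp point (between the pads) lies 59 mm ahead of it; z points along the fingers, y is the line along which they close (so a half turn about z gives the same grasp; the last joint's range is limited). The gripper opens to 95 mm and grips with 3 to 60 N. Pads are 20 mm wide; open, the fingers measure 119 mm over their backs; the gripper's body (75 mm by 180 mm) begins 59 mm behind the grasp point.
Start: joints at [-1.306, 0.491, 1.559, -0, 1.092, -0.106], TCP at [0.226, -0.583, 0.292] pointing down, gripper open.
Joint ranges: [-3.1, 3.1], [-0.84, 2.19], [0.05, 2.79], [-1.13, 4.28], [0.06, 2.93], [-2.69, 2.69]. Speed limits (rad/s): [2.22, 2.22, 2.79, 3.14, 3.14, 3.14].

INTERFACE

Orientations are given as a 3x3 rotation matrix whose columns are the frame's x, y, z axes.
In Python, from plant import sense, grab_frame, get_calibration, finish_job, trace gives the robot as it stands.
- The arm moves only by the shell command python3 -m crank 'ROWS'. ROWS is JSON, a list of rows, each a list of 5 numbers: the closure, from 0 (fully open) to 1 (shut), then the shift along the world's x, y, z in cm, then the turn about the world's z in degrees. In form: [[jaw, x, y, z, yaw], ...]. A call has 1 to 8 rows; each row shifts and turns the commanded pose from where the row before left it; what a row does not reach is not made up. A row lasts 1/8 s, in which the tool goes at most 62.5 mm and 10.7 degrees, less where a joint would pass 70% of its speed; a pose out of reach is approached as far as the arm can. A call with a gripper value outside its range is refused whole. The fingers move at their own pace and stop on an object; the grip force is fixed at half the most. Time passes only in rows, so rows that do not move let the fingers close. It gives the time, the measured TCP pose, the force, the opening and the grip force at its end, in the units of the state.
- sense(): the state, without advancing time (a new reading comes with each control period).
- grab_frame(name): name is "scene" or "side" or "wrist"; returns the picture (400x640x3 uint8, red, green, blue); there is no depth.
- get_calibration(name): a dict with "vfov" (degrees; the focal length in pixels is half the picture's height over the tangent of half this angle, whatever the lens; pixels are square), "cx", "cy" (the principal point, pixels), "extrinsics" (4x4, takes a point from camera to world coordinates). Camera axes: x right, y up, looking along -z (the intrinsics and any distortion apply to the point x, -y, -z); pixel columns grow to the right and rows downward; lengths in m; the calibration is good to about 2 mm. A picture is of the moment at which its call begins: read the wrist's pose just before it. get_calibration takes no time and is no camera call; for the wrist camera it gives the pose at the moment of the call.
- finish_job(): hands the job in; it is judged then, once.
Trained networks look in the newest picture that a camera, given by its name, has taken for a name from the list of things; names that differ only in an ending like _2 or _b are one class to them, and where a whole thing is asked for, a point or a joint stands for the part that bears it (a point fixed in the world has none). Each returns a list of dicts, best first, with "conf" (0 to 1); they miss things now and then, are a little off and sometimes report something else, mostly with a low value. They report only what shows in the picture. A call takes as long as a camera call.
- trace(label, camera): "mask" (400x640 bool, what is visible of it) and "uv" ([column, row] in pixels, amid what is visible of it).
The state is a dict: "t": time; "q": joint angles; "qd": joint speeds; "tau": joint torques, N m; "ee_pos": TCP position; "eef_rot": TCP orientation; "ft_force": force on the tool from outside, world axes, zero at the start; "torque": the same for the moment, N m; "finger_gap": finger opening in m; "finger_force": force on a finger pad.
Only numpy, scipy, OpenCV 4.12 (cv2) and the standard library are available. Lean on these libraries where they do the work, as an engineer would, in place of code of your own. Each camera call takes 0.05 s, during which the arm holds its last target. There are 200 camera calls.

TASK

Turn the tap on the chill plate to half open (45 degrees) for the coolant, then stand the aluminium tube block flat on the plate, wells up, with its long side along the far stop and press it gently into the corner, tight against both stops at once. Finish while still holding it pressed there with the gripper (do not let go), and leave the vial, the timer and the carton alone.

Things in the scene. Friction and masses are not known exactly. Their poses are not given: they have to be found in the camera images.
- cool_plate: Fixed chill plate, slab 172 x 212 mm (x, y), white housing, smooth aluminium top (friction about 0.2) 18 mm above its origin (centre of underside). x points to its far side, y to its left; yaw within 0.4 rad. Low steel stop bars stand along the far and left sides, the tap near the front right corner. Seated in the inner corner of the stops, the block's centre is at plate x = +30, y = +20 mm.
- far_stop: Fixed polished steel bar (friction about 0.2) on the plate, 12 x 90 x 20 mm (plate x, y, z). Origin: centre of its underside, at plate (61, 8, 18) mm. Its stop face is the plane plate x = +55 mm; its top is 38 mm above the worktop. Axes as the plate.
- side_stop: Fixed polished steel bar (friction about 0.2) on the plate, 90 x 12 x 20 mm (plate x, y, z). Origin: centre of its underside, at plate (6, 66, 18) mm. Its stop face is the plane plate y = +60 mm; its top is 38 mm above the worktop. Axes as the plate.
- tap (a joint): Angle of the tap's T-handle (rad): 0 closed, pi/4 half open, pi/2 fully open. It grows counter-clockwise seen from above, about the vertical axis through tap_grip; stiff (0.12 N m friction), stays where it is left. Starts between 0 and 0.3.
- tap_grip (a point): Point on the tap's axis, at plate (-45, -62, 63) mm, in the T-handle: black bar 12 mm wide, 55 mm long, 51 to 71 mm above the worktop; brass valve body under it, top at 42 mm. The point turns with the bar, which lies along its x axis, pointed end at -x. Closed: bar along plate x, point to the front; fully open: along plate y, point to the right, in line with the hose tail.
- tube_block: Bare aluminium block 50 x 80 x 50 mm (its x, y, z), 0.3 to 0.55 kg, with eight 12 mm wells in the top, loose, standing upright on the worktop left of the plate. Origin: centre of its underside; y along its long side, z up. Grip it across the 50 mm.
- small_vial: White capped vial, 26 mm diameter, 49 mm high, bystander. Origin: centre of its underside.
- bench_timer: Blue countdown timer, 42 x 64 x 77 mm, bystander. Origin: centre of its underside.
- carton: Flat grey-green carton, 99 x 79 x 28 mm, bystander. Origin: centre of its underside.

How it is judged:
On the way, in this order (a step that is already met when the one before it is completed fails the run):
1. the tap is half open (45 degrees within 7) (value of joint tap between 0.663 and 0.907 rad), for 0.3 s.
2. the block stands on the plate and touches both stops (contact force between tube_block and far_stop above 2 N and contact force between tube_block and side_stop above 2 N and z of tube_block in the frame of cool_plate below 0.0205 m), for 0.2 s.
At the end, for the whole second after the job is handed in: Tap at 45 degrees within 7. Block on the plate (underside within 2.5 mm of its top, tilt under 0.05 rad), parallel to the far stop within 0.05 rad, centre within 2.5 mm of the seated place, at rest, over 2 N on each stop, fingers still pressing on it with over 2 N (all of step 1 and all of step 2 and contact force between the fingers and tube_block above 2 N and z of tube_block in the frame of cool_plate above 0.0155 m and x of tube_block in the frame of cool_plate between 0.0275 and 0.0325 m and y of tube_block in the frame of cool_plate between 0.0175 and 0.0225 m and angle between tube_block's own z axis and vertical below 0.05 rad and angle between the y axis of tube_block and the y axis of cool_plate, either way round below 0.05 rad and linear speed of tube_block below 0.02 m/s); the arm keeps its last pose, push and grip.
It fails at once if the block is rammed against a stop (over 60 N) (contact force between tube_block and far_stop above 60 N or contact force between tube_block and side_stop above 60 N).
It fails at once if the vial, the timer or the carton is moved by more than 20 mm (distance of any of small_vial, bench_timer, carton from where it was at the start of the episode above 0.02 m).
It also fails if it takes over 61 s, if anything falls off the work surface, if the arm or the gripper's body presses on something with over 40 N, if the wrist force passes 120 N, or if a joint passes its speed limit or range.

## Working session

There is one attempt and no reset: what is moved stays moved. The work goes in short steps, Python scripts to look and compute and a shell command to move; the robot and the scene stay as the last step left them, time stands still between calls to the robot, and variables do not carry over. Pictures are saved under pics/ and viewed, at most 10 in all, crops included, and the job is handed in when it is done.

```bash
mkdir -p pics; ls
cat > h.py <<'E'
import numpy as np, cv2
from plant import *
def ray(cal,uv):
    f=200/np.tan(np.radians(cal["vfov"])/2); E=np.array(cal["extrinsics"])
    d=E[:3,:3]@np.array([(uv[0]-cal["cx"])/f,-(uv[1]-cal["cy"])/f,-1]); return E[:3,3],d
def atz(cal,uv,z):
    o,d=ray(cal,uv); return o+d*(z-o[2])/d[2]
def proj(cal,p):
    f=200/np.tan(np.radians(cal["vfov"])/2); E=np.array(cal["extrinsics"])
    c=E[:3,:3].T@(np.array(p)-E[:3,3]); return np.array([cal["cx"]+f*c[0]/-c[2],cal["cy"]-f*c[1]/-c[2]])
def save(n,im): cv2.imwrite(f"pics/{n}.png",cv2.cvtColor(im,cv2.COLOR_RGB2BGR))
E
python3 - <<'E'
from h import *
s=sense();print({k:np.round(v,3).tolist() for k,v in s.items()})
ims=[]
for c in["scene","side"]:
    im=grab_frame(c);ims.append(im);cal=get_calibration(c);print(c,{k:(np.round(v,3).tolist()if k=="extrinsics" else v) for k,v in cal.items()})
    save(c+"0",im)
    for l in["cool_plate","far_stop","side_stop","tap_grip","tube_block","small_vial","bench_timer","carton"]:
        for r in trace(l,c)[:2]:
            m=r["mask"].astype(np.uint8);x,y,w,h=cv2.boundingRect(m)
            print(l,round(r["conf"],2),np.round(r["uv"]),(x,y,w,h),np.round(atz(cal,r["uv"],0.02),3))
            np.save(f"pics/{c}_{l}.npy",m) if r is not None else 0
save("both",cv2.resize(np.vstack(ims),None,fx=.75,fy=.75))
E
```

```text
pics
{'t': 0.0, 'q': [-1.306, 0.492, 1.559, -0.0, 1.092, -0.106], 'qd': [-0.002, -0.0, -0.001, 0.0, 0.0, -0.001], 'tau': [-0.002, -61.264, -25.818, 0.069, 0.048, -0.0], 'ee_pos': [0.226, -0.582, 0.292], 'eef_rot': [[0.932, 0.362, -0.0], [0.362, -0.932, 0.001], [0.0, -0.001, -1.0]], 'ft_force': [-0.596, 0.245, 0.148], 'torque': [0.002, 0.004, 0.019], 'finger_force': 0.0, 'finger_gap': 0.095}
scene {'vfov': 55.47707425481191, 'cx': 317.680553235695, 'cy': 193.5279247592866, 'extrinsics': [[-0.705, 0.399, -0.586, 0.035], [-0.709, -0.382, 0.593, 0.61], [0.013, 0.833, 0.553, 0.571], [0.0, 0.0, 0.0, 1.0]]}
cool_plate 0.68 [404. 182.] (356, 159, 95, 54) [ 0.495 -0.193  0.02 ]
far_stop 0.59 [387. 171.] (375, 162, 23, 14) [ 0.563 -0.208  0.02 ]
side_stop 0.66 [387. 187.] (374, 174, 29, 21) [ 0.514 -0.14   0.02 ]
tap_grip 0.53 [433. 166.] (424, 160, 19, 11) [ 0.488 -0.331  0.02 ]
tube_block 0.85 [318. 259.] (297, 236, 46, 48) [0.445 0.192 0.02 ]
small_vial 0.68 [280. 200.] (273, 190, 11, 21) [0.665 0.11  0.02 ]
bench_timer 0.72 [241. 209.] (226, 194, 30, 32) [0.7   0.204 0.02 ]
carton 0.57 [224. 307.] (192, 276, 70, 63) [0.474 0.401 0.02 ]
side {'vfov': 56.32287507435948, 'cx': 320.68396197072644, 'cy': 210.78748504009587, 'extrinsics': [[-0.86, 0.289, -0.419, 0.206], [-0.509, -0.527, 0.68, 0.655], [-0.024, 0.799, 0.601, 0.591], [0.0, 0.0, 0.0, 1.0]]}
cool_plate 0.57 [392. 188.] (346, 157, 87, 58) [ 0.485 -0.177  0.02 ]
far_stop 0.68 [367. 175.] (361, 164, 18, 19) [ 0.576 -0.207  0.02 ]
side_stop 0.78 [379. 192.] (363, 181, 32, 16) [ 0.509 -0.139  0.02 ]
tap_grip 0.52 [413. 161.] (407, 157, 20, 12) [ 0.486 -0.347  0.02 ]
tube_block 0.79 [343. 277.] (325, 257, 40, 49) [0.448 0.182 0.02 ]
small_vial 0.55 [278. 227.] (271, 216, 12, 22) [0.662 0.113 0.02 ]
bench_timer 0.84 [242. 242.] (228, 227, 32, 37) [0.704 0.199 0.02 ]
carton 0.57 [270. 355.] (232, 323, 74, 67) [0.474 0.398 0.02 ]
```

View pics/scene0.png

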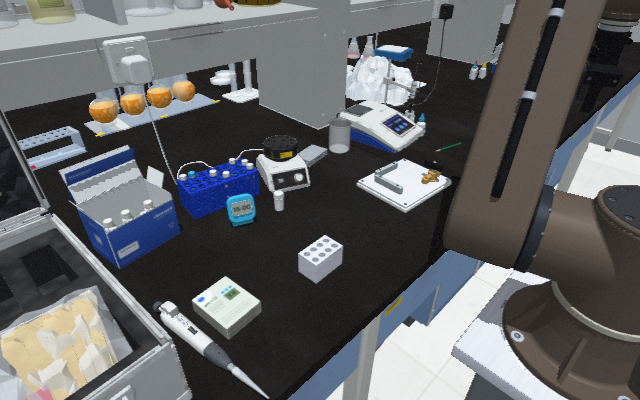

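View pics/side0.png

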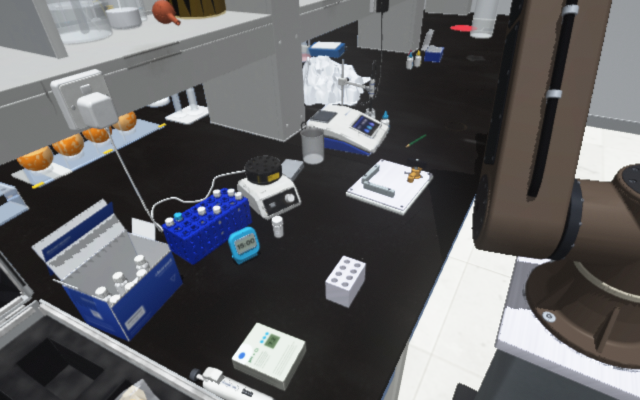

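The pictures show the plate at scene px (404,182), the block at (320,258), and the vial, timer and carton well clear of both. I'll move the wrist camera over the plate.

```bash
python3 -m crank '[[0,2.5,4.5,0,0],[0,2.5,4.5,0,0],[0,2.5,4.5,0,0],[0,2.5,4.5,0,0],[0,2.5,4.5,0,0],[0,2.5,4.5,1,0],[0,2.5,4.5,1,0],[0,0,0,0,0]]'
python3 - <<'E'
from h import *
im=grab_frame("wrist");cal=get_calibration("wrist");save("w1",im);s=sense();print(s["ee_pos"],s["eef_rot"].tolist() if hasattr(s["eef_rot"],"tolist") else s["eef_rot"]);print({k:(np.round(v,3).tolist()if k=="extrinsics" else v) for k,v in cal.items()})
for l in["cool_plate","far_stop","side_stop","tap_grip","tube_block"]:
    for r in trace(l,"wrist")[:2]:
        m=r["mask"].astype(np.uint8);np.save(f"pics/wrist_{l}.npy",m)
        print(l,round(r["conf"],2),np.round(r["uv"]),cv2.boundingRect(m),np.round(atz(cal,r["uv"],0.018),3))
E
```

```text
t: 1.9
ee_pos: [0.4027, -0.2652, 0.3131]
eef_rot: [[0.931, 0.366, 0.001], [0.366, -0.931, -0.001], [0.001, 0.001, -1.0]]
ft_force: [-0.2, -0.2, 0.1]
finger_gap: 0.0953
finger_force: 0.0
[ 0.40205967 -0.26654844  0.31270975] [[0.930997557254627, 0.3650245806204807, 0.0007771285348861511], [0.365025177527579, -0.9309972515851284, -0.0008586686768926894], [0.0004100693564327403, 0.001083089922086757, -0.9999993293794468]]
{'vfov': 69.17667720534541, 'cx': 311.44623076069524, 'cy': 202.2025563154947, 'extrinsics': [[0.365, 0.9, 0.236, 0.468], [-0.931, 0.353, 0.093, -0.239], [0.0, -0.254, 0.967, 0.405], [0.0, 0.0, 0.0, 1.0]]}
cool_plate 0.72 [295.  88.] (199, 0, 203, 184) [ 0.503 -0.203  0.018]
far_stop 0.97 [310.  33.] (276, 13, 73, 46) [ 0.567 -0.198  0.018]
side_stop 0.83 [252.  59.] (229, 19, 39, 80) [ 0.515 -0.143  0.018]
tap_grip 0.93 [328. 145.] (318, 124, 24, 45) [ 0.453 -0.269  0.018]
tube_block 0.74 [ 6. 28.] (0, 4, 12, 46) [0.44  0.141 0.018]
tube_block 0.17 [250.  60.] (230, 18, 38, 81) [ 0.513 -0.142  0.018]
```

View pics/w1.png

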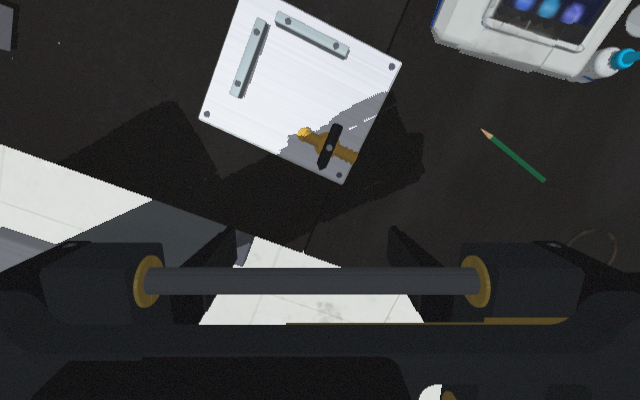

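The wrist view shows the plate at about (300,90), the stops at (310,33) and (250,58), and the black handle at (330,145) with its pointed end down toward the front. I'll fit the poses of the plate, tap and block to the masks.

```bash
cat > fit.py <<'E'
from h import *
from scipy.optimize import minimize
def T(x,y,a,z=0):
    c,s=np.cos(a),np.sin(a);M=np.eye(4);M[:2,:2]=[[c,-s],[s,c]];M[:3,3]=[x,y,z];return M
def box(M,c,sz):
    v=np.array([[i,j,k] for i in(-.5,.5) for j in(-.5,.5) for k in(0,1)])*sz+c
    return (M[:3,:3]@v.T).T+M[:3,3]
def rast(cal,P):
    uv=np.array([proj(cal,p) for p in P]);m=np.zeros((400,640),np.uint8)
    cv2.fillConvexPoly(m,cv2.convexHull((uv*16).astype(np.int32)),1,shift=4);return m
def cost(pairs): # (cal,mask,pts)
    t=0
    for cal,m,P in pairs:
        a=cv2.GaussianBlur(rast(cal,P).astype(np.float32),(0,0),1.2);b=cv2.GaussianBlur(m.astype(np.float32),(0,0),1.2)
        t+=np.abs(a-b).sum()/np.maximum(a,b).sum()
    return t/len(pairs)
def nm(f,x0,d):
    x0=np.array(x0,float);sim=np.vstack([x0]+[x0+np.eye(len(x0))[i]*d[i] for i in range(len(x0))])
    r=minimize(f,x0,method="Nelder-Mead",options=dict(initial_simplex=sim,xatol=1e-5,fatol=1e-5,maxiter=300));return r.x,r.fun
FAR=((.061,.008,.018),(.012,.09,.02));SIDE=((.006,.066,.018),(.09,.012,.02));SLAB=((0,0,0),(.172,.212,.018));BAR=((0,0,.051),(.055,.012,.02));BLK=((0,0,0),(.05,.08,.05))
def fit_plate(v,x0=(.5,-.2,0)): # v: list (cal,{label:mask})
    D=dict(far_stop=FAR,side_stop=SIDE)
    return min((nm(lambda x:cost([(c,M[l],box(T(*x),*D[l])) for c,M in v for l in D if l in M]),(x0[0],x0[1],a),(.01,.01,.08)) for a in(-.15,.0,.15)),key=lambda r:r[1])
def fit_bar(v,p,fix=True):
    X=T(*p)@np.array([-.045,-.062,0,1]);
    return min((nm(lambda x:cost([(c,M["tap_grip"],box(T(x[0],x[1],p[2]+x[2]),*BAR)) for c,M in v]),(X[0],X[1],a),(.005,.005,.1)) for a in(0.,.3,.7)),key=lambda r:r[1]),X[:2]
def fit_blk(v,x0):
    return min((nm(lambda x:cost([(c,M["tube_block"],box(T(*x),*BLK)) for c,M in v]),(x0[0],x0[1],a),(.01,.01,.2)) for a in np.arange(-1.4,1.6,.4)),key=lambda r:r[1])
def look(c,labs):
    grab_frame(c);cal=get_calibration(c);M={}
    for l in labs:
        r=trace(l,c)
        if r and r[0]["conf"]>.4:M[l]=r[0]["mask"].astype(np.uint8)
    return cal,M
E
python3 - <<'E'
from fit import *
import glob
V={}
for c in["scene","side","wrist"]:
    V[c]=(get_calibration(c),{l:np.load(f"pics/{c}_{l}.npy") for l in["far_stop","side_stop","tap_grip","tube_block"]})
s=trace("side_stop","wrist");V["wrist"][1]["side_stop"]=s[0]["mask"].astype(np.uint8)
w=[V["wrist"]]
p,f=fit_plate(w);print("plate",p.round(4),f);print(fit_plate([V["scene"],V["side"]]))
print("bar",fit_bar(w,p))
print("blk",fit_blk([V["scene"],V["side"]],(.445,.187)));print(fit_blk([V["scene"]],(.445,.187)),fit_blk([V["side"]],(.445,.187)))
E
```

```text
plate [ 0.4999 -0.209  -0.0524] 0.14983601868152618
(array([ 0.5036157 , -0.20843171, -0.02484075]), np.float64(0.20187246799468994))
bar ((array([ 0.45356751, -0.26836163,  0.06047325]), np.float64(0.20322579145431519)), array([ 0.45173436, -0.26857081]))
blk (array([0.43907175, 0.19211421, 0.03371941]), np.float64(0.06889070570468903))
(array([0.43919178, 0.19254867, 0.07147562]), np.float64(0.04041949287056923)) (array([0.43901288, 0.18960442, 0.07339612]), np.float64(0.07796508818864822))
```

Both fits agree with the sizes given. I'll align the jaws with the bar and take one closer look on the way down.

```bash
python3 -m crank '[[0,1,0,-2,-7],[0,1,0,-2,-7],[0,0.5,0,-2,-7],[0,0,0,0,0],[0,0,0,0,0]]'
python3 - <<'E'
from fit import *
v=[look("wrist",["far_stop","side_stop","tap_grip"]) for _ in range(2)];s=sense();print(s["ee_pos"],s["q"],np.degrees(np.arctan2(s["eef_rot"][1][1],s["eef_rot"][0][1])))
p,f=fit_plate(v);print("plate",p.round(4),f);print("bar",fit_bar(v,p))
cal,M=v[0]
np.save("plate.npy",p)
im=grab_frame("wrist")
for d in(FAR,SIDE,SLAB):
    cv2.polylines(im,[cv2.convexHull(np.array([proj(cal,q) for q in box(T(*p),*d)]).astype(np.int32))],True,(255,0,0))
b=fit_bar(v,p)[0][0];cv2.polylines(im,[cv2.convexHull(np.array([proj(cal,q) for q in box(T(b[0],b[1],p[2]+b[2]),*BAR)]).astype(np.int32))],True,(0,255,0))
save("w2",im)
E
```

```text
t: 2.88
ee_pos: [0.4263, -0.2679, 0.2528]
eef_rot: [[1.0, 0.006, 0.0], [0.006, -1.0, -0.0], [0.0, 0.0, -1.0]]
ft_force: [-0.1, -0.3, -0.4]
finger_gap: 0.0948
finger_force: 0.0
[ 0.42649318 -0.26751276  0.25253057] [-6.91466568e-01  3.69299620e-01  1.89941739e+00 -4.92523062e-05
  8.72353961e-01  8.74751898e-01] -89.73589776970681
plate [ 0.502  -0.2062 -0.0585] 0.0959143415093422
bar ((array([ 0.45430206, -0.26515573,  0.06047729]), np.float64(0.16408482193946838)), array([ 0.45348844, -0.26547243]))
```

View pics/w2.png

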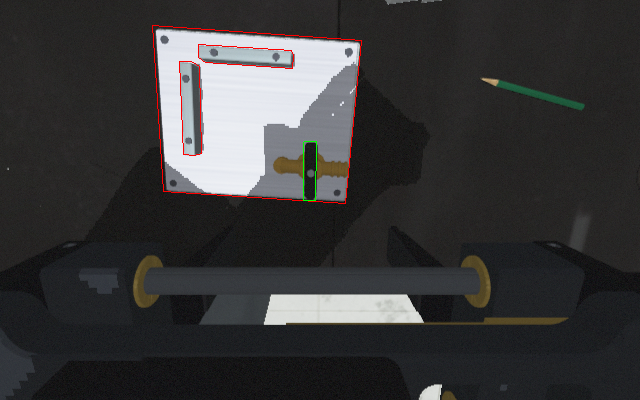

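The overlay lies tight on the plate (corners (153,25) to (345,203)), the stops and the bar at (310,170). Next, grip the tap.

```bash
python3 -m crank '[[0,2.8,0.2,-2,0],[0,0,0,-4,0],[0,0,0,-4,0],[0,0,0,-2.6,0],[0,0,0,0,0]]'; python3 -m crank '[[0.5,0,0,0,0],[1,0,0,0,0],[1,0,0,0,0],[1,0,0,0,0],[1,0,0,0,0],[1,0,0,0,0]]'
```

```text
t: 3.95
ee_pos: [0.4541, -0.2652, 0.1249]
eef_rot: [[1.0, 0.004, -0.003], [0.004, -1.0, 0.002], [-0.003, -0.002, -1.0]]
ft_force: [-0.3, -0.3, 0.6]
finger_gap: 0.095
finger_force: 0.0
t: 4.7
ee_pos: [0.4545, -0.2655, 0.1263]
eef_rot: [[1.0, 0.004, -0.0], [0.004, -1.0, -0.0], [-0.0, 0.0, -1.0]]
ft_force: [0.4, 0.0, 0.5]
finger_gap: 0.0404
finger_force: 0.0
```

```bash
python3 -m crank '[[1,0,0,0,0],[1,0,0,0,0],[1,0,0,0,0],[1,0,0,0,0],[1,0,0,0,0]]'
```

```text
t: 5.32
ee_pos: [0.4546, -0.2662, 0.1263]
eef_rot: [[1.0, 0.004, 0.001], [0.004, -1.0, -0.001], [0.001, 0.001, -1.0]]
ft_force: [-1.0, -5.2, -1.8]
finger_gap: 0.0114
finger_force: 30.0
```

```bash
python3 -m crank '[[1,0,0,0,7],[1,0,0,0,7],[1,0,0,0,7],[1,0,0,0,7],[1,0,0,0,7],[1,0,0,0,7],[1,0,0,0,0],[1,0,0,0,0]]'
```

```text
t: 6.32
ee_pos: [0.4546, -0.2663, 0.1263]
eef_rot: [[0.74, 0.673, 0.001], [0.673, -0.74, -0.001], [-0.0, 0.001, -1.0]]
ft_force: [-1.8, -5.1, -1.8]
finger_gap: 0.0117
finger_force: 30.0
```

Bar gripped and turned to about 45.6°. Release it, rise and check.

```bash
python3 -m crank '[[0.5,0,0,0,0],[0.3,0,0,0,0],[0.2,0,0,0,0],[0.2,0,0,0,0],[0,0,0,4,0],[0,0,0,4,0],[0,-1.5,2,4,0],[0,0,0,0,0]]'
python3 - <<'E'
from fit import *
v=[look("wrist",["far_stop","side_stop","tap_grip"]) for _ in range(2)];s=sense();print(s["ee_pos"])
p,f=fit_plate(v);print("plate",p.round(4),f);b,X=fit_bar(v,p);print("bar",b,X, np.degrees(b[0][2]))
E
```

```text
t: 7.32
ee_pos: [0.4394, -0.245, 0.2487]
eef_rot: [[0.74, 0.673, 0.003], [0.673, -0.74, -0.003], [0.001, 0.004, -1.0]]
ft_force: [1.0, 0.4, -0.4]
finger_gap: 0.0863
finger_force: 0.0
[ 0.43952447 -0.24566064  0.2454072 ]
plate [ 0.5017 -0.2058 -0.0588] 0.10988646745681763
bar (array([ 0.4537312 , -0.26579578,  0.82549015]), np.float64(0.14188596606254578)) [ 0.45312054 -0.26509568] 47.297101466012414
```

Tap reads 45–47°, good. Now to the block.

```bash
python3 -m crank '[[0,0,5,0,7],[0,0,5,0,7],[0,0,5,0,7],[0,0,5,0,7],[0,0,5,0,7],[0,0,5,0,7],[0,0,5,0,7],[0,0,0,0,0]]'
python3 - <<'E'
from fit import *
v=[look("wrist",["tube_block"]) for _ in range(2)];s=sense();print(s["ee_pos"],np.degrees(np.arctan2(s["eef_rot"][1][1],s["eef_rot"][0][1])),s["q"])
b,f=fit_blk(v,(.44,.19));print("blk",b,np.degrees(b[2]),f)
cal=v[0][0];im=grab_frame("wrist");cv2.polylines(im,[cv2.convexHull(np.array([proj(cal,q) for q in box(T(*b),*BLK)]).astype(np.int32))],True,(255,0,0));save("w3",im)
E
```

```text
t: 8.72
ee_pos: [0.4393, 0.1069, 0.2459]
eef_rot: [[-0.027, 1.0, -0.0], [1.0, 0.027, 0.0], [0.0, -0.0, -1.0]]
ft_force: [-0.4, 0.2, -0.5]
finger_gap: 0.0954
finger_force: 0.0
[0.43959421 0.10366215 0.24603578] 1.1442369548208309 [ 8.52079594e-02  3.10870796e-01  2.02248084e+00 -1.81859276e-04
  8.08674982e-01  6.53628179e-02]
blk [0.43785483 0.19237821 0.0243698 ] 1.396286908595873 0.03777209669351578
```

View pics/w3.png

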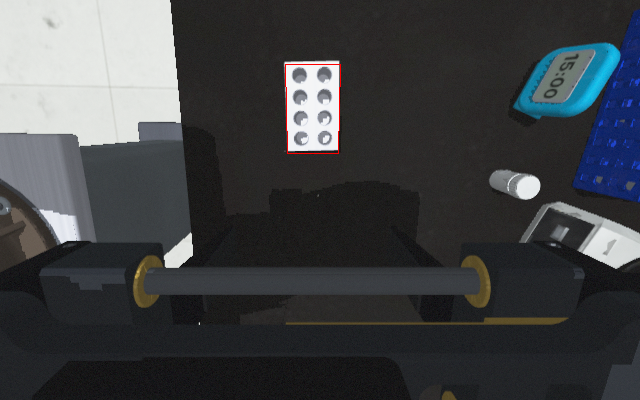

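The outline fits the block at px (285–340, 62–153); the vial and timer are clear. Descend and grip.

```bash
python3 -m crank '[[0,-0.1,4.3,0,0],[0,0,4.4,0,0],[0,0,0,-4,0],[0,0,0,-4,0],[0,0,0,-4,0],[0,0,0,-2.2,0],[0,0,0,0,0]]'; python3 -m crank '[[1,0,0,0,0],[1,0,0,0,0],[1,0,0,0,0],[1,0,0,0,0],[1,0,0,0,0],[1,0,0,0,0],[1,0,0,0,0]]'
```

```text
t: 9.85
ee_pos: [0.4384, 0.1904, 0.1031]
eef_rot: [[-0.02, 1.0, -0.003], [1.0, 0.02, -0.001], [-0.001, -0.003, -1.0]]
ft_force: [0.4, 0.5, -0.2]
finger_gap: 0.0952
finger_force: 0.0
t: 10.72
ee_pos: [0.4385, 0.1915, 0.1044]
eef_rot: [[-0.022, 1.0, 0.0], [1.0, 0.022, 0.0], [0.0, 0.0, -1.0]]
ft_force: [-1.0, 0.8, 5.7]
finger_gap: 0.0498
finger_force: 29.9
```

```bash
python3 -m crank '[[1,0,0,3,0],[1,0,0,4,0],[1,0,0,3,0],[1,1.5,-4,0,0],[1,1.5,-5,0,0],[1,1.5,-5,0,-2],[1,1,-5,0,-2],[1,1,-5,0,-0.6]]'; python3 -m crank '[[1,0.7,-5,0,0],[1,0.5,-5,0,0],[1,0.5,-5.1,0,0],[1,0,0,0,0],[1,0,0,0,0],[1,0,0,0,0]]'
python3 - <<'E'
from fit import *
v=[look("wrist",["tube_block","far_stop","side_stop"])];s=sense();print(s["ee_pos"],s["ft_force"],s["q"])
c,M=v[0];print({k:cv2.boundingRect(m) for k,m in M.items()});save("w4",grab_frame("wrist"))
a=look("side",["tube_block","far_stop","side_stop","tap_grip"]);print({k:cv2.boundingRect(m) for k,m in a[1].items()})
E
```

```text
t: 11.72
ee_pos: [0.5033, -0.0502, 0.2036]
eef_rot: [[0.059, 0.998, -0.001], [0.998, -0.059, 0.0], [0.0, -0.001, -1.0]]
ft_force: [0.7, 0.7, -4.7]
finger_gap: 0.05
finger_force: 29.9
t: 12.48
ee_pos: [0.5203, -0.1985, 0.204]
eef_rot: [[0.057, 0.998, -0.001], [0.998, -0.057, 0.001], [0.0, -0.001, -1.0]]
ft_force: [0.1, 1.8, -6.0]
finger_gap: 0.0498
finger_force: 29.9
[ 0.5205868  -0.19881265  0.20433519] [ 0.71582635 -0.67639489 -3.8513765 ] [-4.83355759e-01  5.02673821e-01  1.82041368e+00  5.35834379e-05
  8.18433751e-01 -4.25942971e-01]
{'tube_block': (263, 172, 97, 151), 'far_stop': (353, 157, 16, 74), 'side_stop': (248, 136, 104, 16)}
{'tube_block': (372, 132, 29, 32), 'far_stop': (362, 164, 18, 18), 'side_stop': (362, 181, 33, 16), 'tap_grip': (407, 158, 19, 12)}
```

View pics/w4.png

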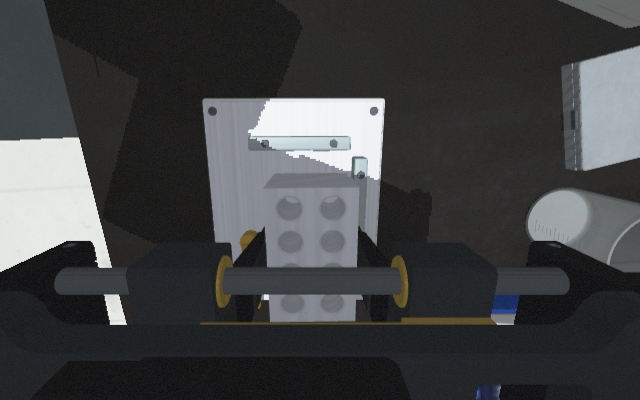

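The block hangs squarely over the plate at px (265–358, 175–320), parallel to the stops; the beaker at (555,215) is clear. Lower it.

```bash
python3 -m crank '[[1,0,0,-3,0],[1,0,0,-3,0],[1,0,0,-1.6,0],[1,0,0,0,0],[1,0,0,0,0],[1,0,0,0,0]]'; python3 -m crank '[[1,0,0,-0.2,0],[1,0,0,0,0],[1,0,0,0,0],[1,0,0,0,0]]';python3 -m crank '[[1,0,0,-0.2,0],[1,0,0,0,0],[1,0,0,0,0],[1,0,0,0,0]]'
```

```text
t: 13.72
ee_pos: [0.5208, -0.1997, 0.1292]
eef_rot: [[0.058, 0.998, 0.001], [0.998, -0.058, -0.001], [-0.001, 0.002, -1.0]]
ft_force: [-0.2, -0.2, -4.9]
finger_gap: 0.0502
finger_force: 29.9
t: 14.22
ee_pos: [0.5205, -0.1995, 0.1263]
eef_rot: [[0.059, 0.998, 0.0], [0.998, -0.059, -0.0], [-0.0, 0.0, -1.0]]
ft_force: [0.8, 0.2, -5.1]
finger_gap: 0.0498
finger_force: 29.9
t: 14.72
ee_pos: [0.5205, -0.1995, 0.1243]
eef_rot: [[0.059, 0.998, 0.0], [0.998, -0.059, -0.0], [-0.0, 0.0, -1.0]]
ft_force: [0.1, -0.0, -4.9]
finger_gap: 0.0498
finger_force: 29.9
```

```bash
python3 -m crank '[[1,0,0,-0.1,0],[1,0,0,0,0],[1,0,0,0,0],[1,0,0,0,0]]';python3 -m crank '[[1,0,0,-0.1,0],[1,0,0,0,0],[1,0,0,0,0],[1,0,0,0,0]]'
```

```text
t: 15.22
ee_pos: [0.5205, -0.1995, 0.1233]
eef_rot: [[0.059, 0.998, 0.0], [0.998, -0.059, -0.0], [-0.0, 0.0, -1.0]]
ft_force: [-0.0, 0.2, -5.3]
finger_gap: 0.0494
finger_force: 29.9
t: 15.72
ee_pos: [0.5205, -0.1996, 0.1224]
eef_rot: [[0.059, 0.998, 0.0], [0.998, -0.059, -0.0], [-0.0, 0.0, -1.0]]
ft_force: [-1.0, 0.6, -0.1]
finger_gap: 0.0499
finger_force: 29.9
```

Contact with the plate (fz −5 → 0). Creep toward the far stop.

```bash
python3 -m crank '[[1,0.3,-0.02,0,0],[1,0.3,-0.02,0,0],[1,0.3,-0.02,0,0],[1,0.1,0,0,0],[1,0,0,0,0],[1,0,0,0,0]]';python3 -m crank '[[1,0.1,0,0,0],[1,0,0,0,0],[1,0,0,0,0]]';python3 -m crank '[[1,0.05,0,0,0],[1,0,0,0,0],[1,0,0,0,0]]'
```

```text
t: 16.48
ee_pos: [0.5307, -0.2002, 0.1224]
eef_rot: [[0.058, 0.998, 0.001], [0.998, -0.058, -0.0], [-0.0, 0.001, -1.0]]
ft_force: [-2.7, 0.4, 5.2]
finger_gap: 0.0498
finger_force: 29.9
t: 16.85
ee_pos: [0.5315, -0.2001, 0.1224]
eef_rot: [[0.058, 0.998, 0.0], [0.998, -0.058, -0.0], [-0.0, 0.0, -1.0]]
ft_force: [-3.8, 0.3, 5.3]
finger_gap: 0.05
finger_force: 29.9
t: 17.23
ee_pos: [0.532, -0.2001, 0.1224]
eef_rot: [[0.059, 0.998, 0.0], [0.998, -0.059, -0.0], [-0.0, 0.0, -1.0]]
ft_force: [-4.4, 0.3, 5.8]
finger_gap: 0.05
finger_force: 29.9
```

```bash
python3 -m crank '[[1,0.05,0,0,0],[1,0,0,0,0],[1,0,0,0,0]]';python3 -m crank '[[1,0.05,0,0,0],[1,0,0,0,0],[1,0,0,0,0]]'
```

```text
t: 17.6
ee_pos: [0.5325, -0.2002, 0.1224]
eef_rot: [[0.058, 0.998, 0.0], [0.998, -0.058, -0.0], [-0.0, 0.0, -1.0]]
ft_force: [-3.8, 0.4, 5.8]
finger_gap: 0.0498
finger_force: 29.9
t: 17.98
ee_pos: [0.533, -0.2001, 0.1224]
eef_rot: [[0.058, 0.998, 0.0], [0.998, -0.058, -0.0], [-0.0, 0.0, -1.0]]
ft_force: [-3.8, -0.0, 5.8]
finger_gap: 0.05
finger_force: 29.9
```

```bash
python3 -m crank '[[1,0.05,0,0,0],[1,0,0,0,0],[1,0,0,0,0]]';python3 -m crank '[[1,0.05,0,0,0],[1,0,0,0,0],[1,0,0,0,0]]';python3 -m crank '[[1,0.05,0,0,0],[1,0,0,0,0],[1,0,0,0,0]]'
```

```text
t: 18.35
ee_pos: [0.5333, -0.2002, 0.1224]
eef_rot: [[0.059, 0.998, -0.0], [0.998, -0.059, 0.0], [-0.0, -0.0, -1.0]]
ft_force: [-6.0, 0.5, 6.8]
finger_gap: 0.0498
finger_force: 29.9
t: 18.73
ee_pos: [0.5335, -0.2002, 0.1224]
eef_rot: [[0.059, 0.998, -0.001], [0.998, -0.059, 0.0], [0.0, -0.001, -1.0]]
ft_force: [-7.7, -1.2, 8.5]
finger_gap: 0.0495
finger_force: 29.9
t: 19.1
ee_pos: [0.5335, -0.2001, 0.1224]
eef_rot: [[0.059, 0.998, -0.002], [0.998, -0.059, 0.001], [0.0, -0.002, -1.0]]
ft_force: [-9.4, -1.1, 10.2]
finger_gap: 0.0498
finger_force: 29.9
```

Far stop touched. Now slide along it to the side stop.

```bash
python3 -m crank '[[1,0.02,0.3,0,0],[1,0.02,0.3,0,0],[1,0.02,0.3,0,0],[1,0,0,0,0],[1,0,0,0,0]]';python3 -m crank '[[1,0,0.1,0,0],[1,0,0,0,0],[1,0,0,0,0]]';python3 -m crank '[[1,0.01,0.1,0,0],[1,0,0,0,0],[1,0,0,0,0]]'
```

```text
t: 19.73
ee_pos: [0.5342, -0.1916, 0.1224]
eef_rot: [[0.059, 0.998, -0.002], [0.998, -0.059, -0.0], [-0.0, -0.002, -1.0]]
ft_force: [-11.1, -5.6, 8.6]
finger_gap: 0.0496
finger_force: 30.0
t: 20.1
ee_pos: [0.5343, -0.1909, 0.1224]
eef_rot: [[0.059, 0.998, -0.002], [0.998, -0.059, -0.0], [-0.001, -0.002, -1.0]]
ft_force: [-10.3, -7.1, 8.5]
finger_gap: 0.0497
finger_force: 30.0
t: 20.48
ee_pos: [0.5343, -0.1899, 0.1224]
eef_rot: [[0.059, 0.998, -0.002], [0.998, -0.059, -0.0], [-0.001, -0.002, -1.0]]
ft_force: [-11.6, -6.7, 8.3]
finger_gap: 0.0497
finger_force: 30.0
```

```bash
python3 -m crank '[[1,0,0.1,0,0],[1,0,0,0,0],[1,0,0,0,0]]';python3 -m crank '[[1,0.01,0.05,0,0],[1,0,0,0,0],[1,0,0,0,0]]';python3 -m crank '[[1,0,0.05,0,0],[1,0,0,0,0],[1,0,0,0,0]]'
```

```text
t: 20.85
ee_pos: [0.5344, -0.1889, 0.1224]
eef_rot: [[0.059, 0.998, -0.002], [0.998, -0.059, -0.001], [-0.001, -0.002, -1.0]]
ft_force: [-11.3, -8.2, 8.6]
finger_gap: 0.05
finger_force: 30.0
t: 21.22
ee_pos: [0.5344, -0.1888, 0.1224]
eef_rot: [[0.058, 0.998, -0.002], [0.998, -0.058, -0.001], [-0.001, -0.002, -1.0]]
ft_force: [-11.9, -10.7, 8.3]
finger_gap: 0.0498
finger_force: 30.0
t: 21.6
ee_pos: [0.5344, -0.1887, 0.1225]
eef_rot: [[0.058, 0.998, -0.002], [0.998, -0.058, -0.002], [-0.002, -0.001, -1.0]]
ft_force: [-13.3, -13.8, 8.1]
finger_gap: 0.0495
finger_force: 30.0
```

Both stops loaded (about 8–10 N each). Hold, and verify the tap and block.

```bash
python3 -m crank '[[1,0,0,0,0],[1,0,0,0,0],[1,0,0,0,0],[1,0,0,0,0]]'
python3 - <<'E'
from fit import *
p=np.load("plate.npy")
im=grab_frame("side");save("s5",cv2.resize(im[120:250,320:480],None,fx=4,fy=4,interpolation=cv2.INTER_CUBIC))
L=["small_vial","bench_timer","carton"]
for c in("side","scene"):
    v=look(c,["tube_block","tap_grip"]+L)
    for l in L:
        if l in v[1]: print(c,l,cv2.boundingRect(v[1][l]))
w=look("wrist",["tap_grip","side_stop"]);print({k:cv2.boundingRect(m) for k,m in w[1].items()})
s=sense();print(s["ee_pos"],s["ft_force"])
print("TCP in plate",(np.linalg.inv(T(*p))@np.r_[s["ee_pos"],1])[:3])
save("w5",grab_frame("wrist"))
E
```

```text
t: 22.1
ee_pos: [0.5344, -0.1887, 0.1224]
eef_rot: [[0.058, 0.998, -0.002], [0.998, -0.058, -0.002], [-0.002, -0.002, -1.0]]
ft_force: [-11.5, -13.7, 7.5]
finger_gap: 0.0498
finger_force: 30.0
side small_vial (271, 216, 12, 21)
side bench_timer (228, 227, 32, 36)
side carton (232, 323, 73, 67)
scene small_vial (273, 190, 11, 21)
scene bench_timer (226, 193, 30, 33)
scene carton (192, 277, 70, 61)
{'tap_grip': (355, 184, 15, 131), 'side_stop': (199, 156, 147, 23)}
[ 0.53438789 -0.18866318  0.12242565] [-12.31233581 -14.73896462   7.60253257]
TCP in plate [0.03127254 0.01940565 0.12242565]
```

View pics/s5.png

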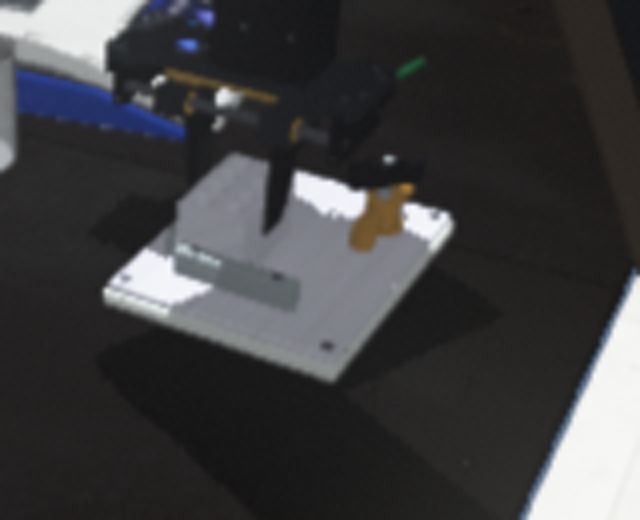

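View pics/w5.png

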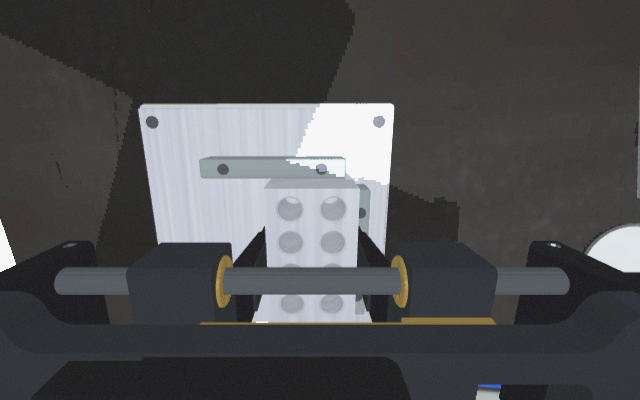

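The side view shows the block upright in the corner, with the side stop at (235,275), and the tap turned diagonal at (385,175). The wrist view shows the block's end flush on the side stop along row 178 and its long face on the far stop at column 358. The bystanders haven't moved.

```bash
python3 -c "from plant import *;print(finish_job())"
```

```text
the job is handed in; nothing more can be done
None
```

The job is handed in, with no verdict returned: the tap measured 45–47°, and the gripper holds the block flat in the corner with an estimated 8–10 N on each stop, with the vial, timer and carton unmoved.

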